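Turn two pearl blocks hollow side up into their carrier

TASK

Load the two loose pearl-holding blocks into the two free nests of the carrier, either block in either nest: each hollow side up, its brass tab in the gap of the rail, fully down between the rails, just like the block already there. Leave that block with its pearl, the two pearls on the red board and everything else on the bench as they are.

Things in the scene. Friction and masses are not known exactly. Their poses are not given: they have to be found in the camera images.
- edge_block: Pearl block 46 (own y) x 36 (x) x 24 mm (z), 60 g: brown wood, 6 mm cream face at own +z with a round hollow 20 mm across, 6 deep; brass tab on the -x side, 10 wide (y), 8 thick, 10 long. Origin: centre of the brown back. At the start it stands on its long narrow side on the bench with the tab up, so own -x points up and the cream face looks sideways.
- facedown_block: Pearl block 46 (own y) x 36 (x) x 24 mm (z), 60 g: brown wood, 6 mm cream face at own +z with a round hollow 20 mm across, 6 deep; brass tab on the -x side, 10 wide (y), 8 thick, 10 long. Origin: centre of the brown back. At the start it lies cream face down on the bench, own +z pointing down.
- loaded_block: Pearl block 46 (own y) x 36 (x) x 24 mm (z), 60 g: brown wood, 6 mm cream face at own +z with a round hollow 20 mm across, 6 deep; brass tab on the -x side, 10 wide (y), 8 thick, 10 long. Origin: centre of the brown back. It already sits correctly in the middle nest of the carrier, as the example; to be left alone.
- carrier: Fixed aluminium tray 74 (x) x 290 mm (y), base 6 mm thick, origin under its centre; three nests at y = +95, 0, -95 mm. Nest: grey pedestal 36 x 34 mm, top at 18 mm, between green rails along y (34 long, 6 thick, 40 apart, 8 above the pedestal); the -x rail has a 16 mm gap for the tab. Nest ends are open: a seated block overhangs by 6 mm each end, 12 mm above the base.
- nest0 (a point): Top centre of the pedestal of the free nest at carrier y = +95 mm; axes as the carrier's. A block seated properly has its origin here, its z up and its axes parallel to these.
- gap0 (a point): Where the outer end of the tab of a properly seated block lies, in the rail gap of the free nest at carrier y = +95 mm.
- nest2 (a point): Top centre of the pedestal of the free nest at carrier y = -95 mm; axes as the carrier's. A block seated properly has its origin here, its z up and its axes parallel to these.
- gap2 (a point): Where the outer end of the tab of a properly seated block lies, in the rail gap of the free nest at carrier y = -95 mm.
- edge_block_tab (a point): Centre of the outer end of this block's brass tab (block's own -28, 0, 6 mm). The tab spans own z 2 to 10 mm.
- facedown_block_tab (a point): Centre of the outer end of this block's brass tab (block's own -28, 0, 6 mm). The tab spans own z 2 to 10 mm.
- pearl_1_center (a point): Centre of a loose white pearl, 16 mm across, 12 g, at the start resting in the hole of the red pearl board at board y = +50 mm, centre about 5 mm above the board's top; to be left alone.
- pearl_2_center (a point): Centre of a loose white pearl, 16 mm across, 12 g, at the start resting in the hole of the red pearl board at board y = -50 mm, centre about 5 mm above the board's top; to be left alone.
- pearl_board: Fixed red board, 46 mm (x) x 150 mm (y) x 14 mm high, origin under its centre, with three holes 13 mm across at y = -50, 0, +50 mm; the middle one is empty.
- loaded_pearl_center (a point): Centre of the pearl already lying in the example block's hollow; to be left alone.
- red_dish: Shallow terracotta-red dish, 110 mm across, 22 high, loose; not part of the job. Origin under its centre.
- clear_cup: Clear plastic cup, 68 mm across, 60 high, loose; not part of the job. Origin under its centre.
- tile_stack: Two small grey soldering tiles, about 60 x 45 mm, 22 high together, loose; not part of the job. Origin under its centre.
- tweezers: Dark steel tweezers lying flat, 130 mm long, loose; not part of the job. Origin under its centre.
- needle_file: File with a wooden handle lying flat, 170 mm long, loose; not part of the job. Origin under its centre.

How it is judged:
At the end, for the whole second after the job is handed in: Each loose block sits released in its own free nest: origin within 5 mm of the nest point, tab end within 6 mm of the gap point, hollow face up within 0.08 rad, at rest below 0.02 m/s ((((distance between edge_block and nest0 below 0.005 m and distance between edge_block_tab and gap0 below 0.006 m and angle between edge_block's own z axis and vertical below 0.08 rad) and (distance between facedown_block and nest2 below 0.005 m and distance between facedown_block_tab and gap2 below 0.006 m and angle between facedown_block's own z axis and vertical below 0.08 rad)) or ((distance between edge_block and nest2 below 0.005 m and distance between edge_block_tab and gap2 below 0.006 m and angle between edge_block's own z axis and vertical below 0.08 rad) and (distance between facedown_block and nest0 below 0.005 m and distance between facedown_block_tab and gap0 below 0.006 m and angle between facedown_block's own z axis and vertical below 0.08 rad))) and linear speed of each of edge_block, facedown_block below 0.02 m/s); the robot touches nothing.
It fails at once if the loaded example block or its pearl is displaced by more than 8 mm (distance of any of loaded_block, loaded_pearl_center from where it was at the start of the episode above 0.008 m).
It fails at once if a pearl on the red board is displaced by more than 8 mm (distance of any of pearl_1_center, pearl_2_center from where it was at the start of the episode above 0.008 m).
It fails at once if a bystander (dish, cup, tiles, tweezers, file) is displaced by more than 30 mm (distance of any of red_dish, clear_cup, tile_stack, tweezers, needle_file from where it was at the start of the episode above 0.03 m).
It also fails if it takes over 72 s, if anything falls off the work surface, if the arm or the gripper's body presses on something with over 40 N, if the wrist force passes 120 N, or if a joint passes its speed limit or range.

ROBOT

A 7-joint arm with a two-finger parallel gripper is mounted at the origin on the work surface. World frame = base frame: x ahead of the robot, y to its left, z up, the work surface at z = 0. Lengths are in m, angles in rad, forces in N, time in s.
With the tool pointing down it reaches from about 0.35 to 0.9 m from the base axis. Payload 8.1 kg.
Tool frame: the origin (TCP) lies midway between the tips of the shut fingers; the grasp point (between the pads) lies 19 mm behind it; z points along the fingers, y is the line along which they close (so a half turn about z gives the same grasp; the last joint's range is limited). The gripper opens to 92 mm and grips with 3 to 60 N. Pads are 19 mm wide; open, the fingers measure 130 mm over their backs; the gripper's body (75 mm by 190 mm) begins 47 mm behind the grasp point.
Start: joints at [-1.34, 0.434, 0.025, 1.573, -0.012, 1.134, -0.075], TCP at [0.205, 0.591, 0.227] pointing down, gripper open.
Joint ranges: [-2.62, 2.62], [-0.44, 2.09], [-1.27, 1.32], [0.08, 2.57], [-1.32, 4.46], [0.12, 2], [-2.74, 2.74]. Speed limits (rad/s): [2.22, 2.22, 3.01, 3.01, 3.14, 3.14, 3.14].

INTERFACE

Orientations are given as a rotation vector (axis times angle).
In Python, from cell import observe, cams, job gives the robot as it stands. The module is installed in compiled form; this text tells all that it offers.
- The arm moves only by the tool step_arm, never from a script. Its argument "steps" is a list of rows, each a list of 6 numbers: the shift along the world's x, y, z in mm, then the turn, a rotation vector about the world's x, y, z in rad. In form: [[dx, dy, dz, rx, ry, rz], ...]. A call has 1 to 20 rows; each row shifts and turns the commanded pose from where the row before left it; what a row does not reach is not made up. A row lasts 1/12 s, in which the tool goes at most 41.7 mm and 7.16 degrees, less where a joint would pass 70% of its speed; a pose out of reach is approached as far as the arm can. A call with a gripper value outside its range is refused whole. "gripper" is the opening, from 0 (shut) to 1 (fully open), set as the call begins (left out, the last holds). The fingers move at their own pace and stop on an object; "force" is the grip in N (left out, the last holds). Time passes only in rows, so rows that do not move let the fingers close. It gives the time, the measured TCP pose, the force, the opening and the grip force at its end, in the units of the state.
- observe(): the state, without advancing time (a new reading comes with each control period).
- cams.get_image(name): name is "side" or "top" or "wrist"; returns the picture (480x640x3 uint8, red, green, blue); there is no depth.
- cams.get_calibration(name): a dict with "fov_y" (degrees; the focal length in pixels is half the picture's height over the tangent of half this angle, whatever the lens; pixels are square), "cx", "cy" (the principal point, pixels), "world_to_cam" (4x4, takes a point from world to camera coordinates). Camera axes: x right, y up, looking along -z (the intrinsics and any distortion apply to the point x, -y, -z); pixel columns grow to the right and rows downward; lengths in m; the calibration is good to about 2 mm. A picture is of the moment at which its call begins: read the wrist's pose just before it. get_calibration takes no time and is no camera call; for the wrist camera it gives the pose at the moment of the call.
- job.sign_off(): hands the job in; it is judged then, once.
The state is a dict: "clock": time; "joints": joint angles; "dq": joint speeds; "joint_efforts": joint torques, N m; "position": TCP position; "ee_rot": TCP orientation; "force": force on the tool from outside, world axes, zero at the start; "ft_torque": the same for the moment, N m; "width": opening from 0.0 (shut) to 1.0 (fully open); "gripper_force": force on a finger pad.
Only numpy, scipy, OpenCV 4.12 (cv2) and the standard library are available. Lean on these libraries where they do the work, as an engineer would, in place of code of your own. Each camera call takes 0.05 s, during which the arm holds its last target. There are 200 camera calls.

## Working session

There is one attempt and no reset: what is moved stays moved. The work goes in short steps, Python scripts to look and compute and a tool call to move; the robot and the scene stay as the last step left them, time stands still between calls to the robot, and variables do not carry over. Pictures are saved under pics/ and viewed, at most 10 in all, crops included, and the job is handed in when it is done.

Besides the shell and the picture viewer there is one more tool, called after "Emit:" as name(argument=value, ...), one argument or row to a line, values as JSON. step_arm: Moves the arm, as the interface text tells. Its arguments: {"type":"object","properties":{"steps":{"type":"array","items":{"type":"array","items":{"type":"number"}}},"gripper":{"type":"number"},"force":{"type":"number"}},"required":["steps"]}

```bash
mkdir -p pics; cat > h.py <<'E'
import numpy as np, cv2
from cell import observe, cams, job
def K(c,h=480):
    f=h/2/np.tan(np.radians(c["fov_y"])/2); return f
def ray(c,u,v):
    f=K(c);M=np.linalg.inv(np.array(c["world_to_cam"]))
    d=M[:3,:3]@np.array([(u-c["cx"])/f,-(v-c["cy"])/f,-1.]); return M[:3,3],d
def onz(c,u,v,z):
    o,d=ray(c,u,v); return o+d*(z-o[2])/d[2]
def proj(c,p):
    q=np.array(c["world_to_cam"])@np.append(p,1); f=K(c); return c["cx"]+f*q[0]/-q[2], c["cy"]+f*q[1]/q[2]
E
python3 - <<'E'
from h import *
print(observe())
for n in("top","side"):
    c=cams.get_calibration(n);print(n,c)
    cv2.imwrite(f"pics/{n}0.png",cams.get_image(n)[:,:,::-1])
E
```

```text
{'clock': 0.0, 'joints': array([-1.3395637 ,  0.43522791,  0.02496798,  1.57408111, -0.01158224,
        1.13395025, -0.07509871]), 'dq': array([ 1.39930016e-03, -8.76855228e-05,  9.15775239e-04,  1.70180811e-03,
       -1.15004454e-04,  1.28032101e-03,  3.05716231e-04]), 'joint_efforts': array([-9.30656461e-04, -6.67870545e+01,  9.84629206e-01, -3.14460790e+01,
       -6.04690472e-02,  4.32076387e-02,  1.47812366e-04]), 'position': array([0.20468742, 0.59001723, 0.22594802]), 'ee_rot': array([-5.22021788e-01, -3.09781521e+00,  2.38540108e-03]), 'force': array([ 0.73686355,  0.78912236, -0.99811663]), 'ft_torque': array([-0.01856388,  0.01787071,  0.01464218]), 'gripper_force': 0.0, 'width': 0.9960723333661726}
top {'fov_y': 54.81590415711311, 'cx': 316.09105934367517, 'cy': 244.39757332887442, 'world_to_cam': array([[-0.02906501, -0.99920254, -0.02737701, -0.04727867],
       [ 0.99762693, -0.03070761,  0.06162422, -0.59558906],
       [-0.06241576, -0.02552093,  0.99772389, -1.02160325],
       [ 0.        ,  0.        ,  0.        ,  1.        ]])}
side {'fov_y': 44.12201986058813, 'cx': 314.5928793846501, 'cy': 240.63850915059737, 'world_to_cam': array([[ 0.90151971, -0.43258454, -0.01152513, -0.57164864],
       [ 0.31650626,  0.64097881,  0.69926386, -0.19051062],
       [-0.29510338, -0.63404793,  0.71477075, -1.32199474],
       [ 0.        ,  0.        ,  0.        ,  1.        ]])}
```

View pics/top0.png

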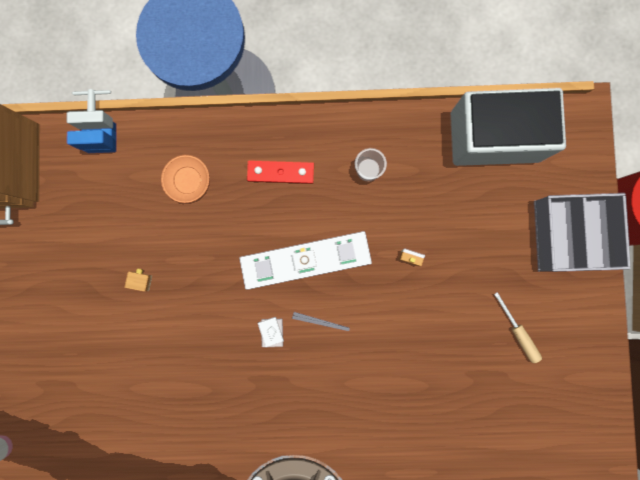

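View pics/side0.png

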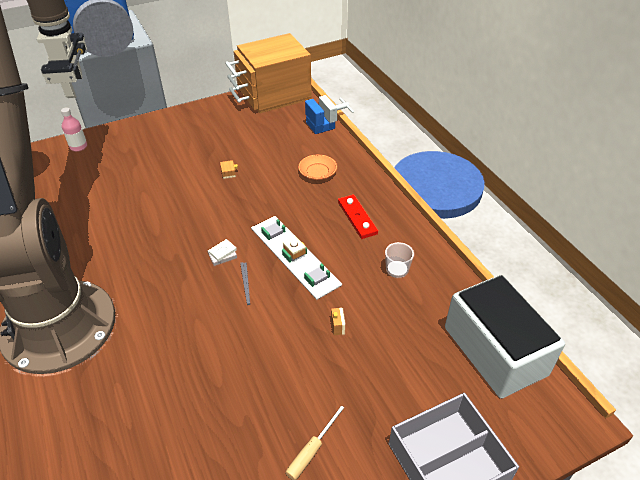

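Top view: carrier around (305,260) with its tab side apparently up (away from robot), edge block at (412,257) and face-down block at (137,281). I'll zoom on all three for accurate pixels.

```bash
python3 - <<'E'
from h import *
im=cv2.imread("pics/top0.png"); s=cv2.imread("pics/side0.png")
a=cv2.resize(im[228:292,236:376],None,fx=5,fy=5,interpolation=cv2.INTER_CUBIC) #700x320
def z(i,x,y,w=26,h=26,f=5): return cv2.resize(i[y-h//2:y+h//2+0,x-w//2:x+w//2],(260,260),interpolation=cv2.INTER_CUBIC)
b=np.hstack([z(im,412,257,36,36),z(im,137,281,36,36),z(s,338,320,36,36)])
a=np.pad(a,((0,0),(0,80),(0,0)))
cv2.imwrite("pics/z.png",np.vstack([a,b]))
c=cams.get_calibration("top")
hsv=cv2.cvtColor(im,cv2.COLOR_BGR2HSV)
# carrier outline
m=((hsv[...,1]<40)&(hsv[...,2]>200)).astype(np.uint8); 
box=np.zeros_like(m); box[225:295,235:380]=m[225:295,235:380]
box=cv2.morphologyEx(box,cv2.MORPH_CLOSE,np.ones((9,9)))
cn=max(cv2.findContours(box,0,2)[0],key=cv2.contourArea)
r=cv2.boxPoints(cv2.minAreaRect(cn)); P=np.array([onz(c,u,v,.006)[:2] for u,v in r+0.])
print("carrier",r.round(1).tolist(),P.round(4).tolist(),P.mean(0),[np.linalg.norm(P[i]-P[i-1]).round(4) for i in range(4)])
# green rails
g=((hsv[...,0]>60)&(hsv[...,0]<95)&(hsv[...,1]>80)).astype(np.uint8); g[:225]=0;g[295:]=0;g[:,:235]=0;g[:,380:]=0
n,_,st,ce=cv2.connectedComponentsWithStats(g)
for i in range(1,n): print("green",st[i].tolist(),ce[i].round(1),onz(c,*ce[i],.026).round(4))
# orange blocks
for nm,(x,y) in dict(edge=(412,257),face=(137,281)).items():
    w=hsv[y-18:y+18,x-18:x+18]
    m=((w[...,2]>165)).astype(np.uint8)
    cn=max(cv2.findContours(m,0,2)[0],key=cv2.contourArea); rr=cv2.minAreaRect(cn)
    r=cv2.boxPoints(rr)+[x-18,y-18]
    print(nm,r.round(1).tolist())
    for zz in (.024,.036): 
        P=np.array([onz(c,u,v,zz)[:2] for u,v in r]); print(zz,P.round(4).tolist(),P.mean(0).round(4))
E
```

```text
carrier [[238.8000030517578, 257.29998779296875], [364.3999938964844, 231.10000610351562], [371.1000061035156, 262.8999938964844], [245.39999389648438, 289.1000061035156]] [[0.5706, 0.1121], [0.6215, -0.1753], [0.5491, -0.1877], [0.4981, 0.0983]] [ 0.55984887 -0.03813495] [np.float64(0.0738), np.float64(0.2918), np.float64(0.0735), np.float64(0.2905)]
green [349, 240, 2, 2, 3] [349.3 240.3] [ 0.6002 -0.1395  0.026 ]
green [338, 242, 2, 2, 4] [338.5 242.5] [ 0.5961 -0.1153  0.026 ]
green [307, 248, 2, 2, 3] [307.7 248.7] [ 0.5844 -0.0462  0.026 ]
green [296, 251, 3, 1, 3] [297. 251.] [ 0.58   -0.0223  0.026 ]
green [266, 257, 2, 2, 3] [266.3 257.3] [0.5679 0.0465 0.026 ]
green [255, 259, 2, 2, 4] [255.5 259.5] [0.5638 0.0709 0.026 ]
green [343, 260, 12, 3, 13] [348.7 261. ] [ 0.5543 -0.1365  0.026 ]
green [300, 269, 13, 3, 17] [306.2 269.9] [ 0.5372 -0.0417  0.026 ]
green [258, 277, 14, 4, 18] [264.8 278.5] [0.5209 0.0509 0.026 ]
edge [[400.1, 258.7], [403.8, 247.6], [425.1, 254.7], [421.4, 265.8]]
0.024 [[0.556, -0.2505], [0.5804, -0.2597], [0.5632, -0.306], [0.5389, -0.2968]] [ 0.5597 -0.2782]
0.036 [[0.5557, -0.2487], [0.5798, -0.2577], [0.5628, -0.3035], [0.5388, -0.2944]] [ 0.5593 -0.2761]
face [[123.8, 287.2], [128.0, 265.8], [148.8, 270.0], [144.5, 291.3]]
0.024 [[0.5107, 0.3692], [0.5583, 0.3593], [0.5476, 0.3122], [0.5001, 0.3222]] [0.5292 0.3407]
0.036 [[0.5109, 0.3639], [0.5579, 0.3541], [0.5474, 0.3075], [0.5004, 0.3174]] [0.5292 0.3357]
```

View pics/z.png

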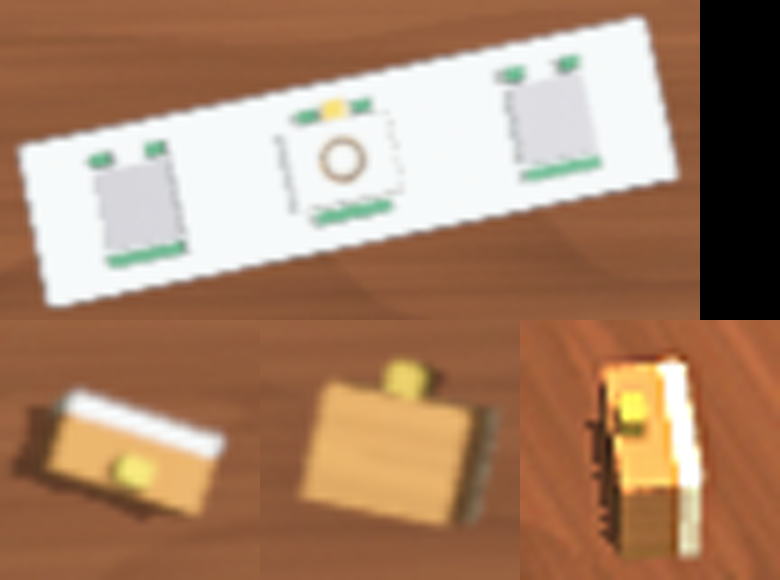

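Zoom shows the rail gaps on the far side (+x world); the edge block's cream looks away from the robot (yaw about -20°), and the face-down block's tab points away (yaw about -11.5°). Nest0 ≈ (0.576,-0.132), nest2 ≈ (0.543,0.055). Moving over the face-down block.

Emit:
step_arm(
  steps=[
    [31,-25,0,0,0,0.013],
    [31,-25,0,0,0,0.013],
    [31,-25,0,0,0,0.013],
    [31,-25,0,0,0,0.013],
    [31,-25,0,0,0,0.013],
    [31,-25,0,0,0,0.013],
    [31,-25,0,0,0,0.013],
    [31,-25,0,0,0,0.013],
    [31,-25,0,0,0,0.013],
    [31,-25,0,0,0,0.013],
    [0,0,0,0,0,0],
    [0,0,0,0,0,0],
  ],
  gripper=0.75,
)

```text
clock: 1.1
position: [0.5169, 0.3375, 0.2262]
ee_rot: [0.329, 3.124, -0.002]
force: [-1.3, 0.3, 0.7]
width: 0.749
gripper_force: 0.0
```

```bash
cat >> h.py <<'E'
from scipy.spatial.transform import Rotation as Ro
def st():
    o=observe(); R=Ro.from_rotvec(o["ee_rot"]).as_matrix()
    print("t",round(o["clock"],2),"q",np.round(o["joints"],2),"p",np.round(o["position"],4),"x",R[:,0].round(3),"y",R[:,1].round(3),"a",R[:,2].round(3),"F",np.round(o["force"],1),"w",round(o["width"],3),"gf",round(o["gripper_force"],1)); return o
def snap(n,name):
    c=cams.get_calibration(n); im=cams.get_image(n)[:,:,::-1].copy(); cv2.imwrite(f"pics/{name}.png",im); return c,im
E
python3 - <<'E'
from h import *
st(); c,im=snap("wrist","w1"); print(np.linalg.inv(c["world_to_cam"]).round(3),c["fov_y"],proj(c,[.529,.34,.024]))
E
```

```text
t 1.1 q [-0.74  0.42  0.11  1.6  -0.05  1.12  0.74] p [0.5169 0.3375 0.2262] x [-0.978  0.208 -0.   ] y [ 0.208  0.978 -0.001] a [ 0.    -0.002 -1.   ] F [-1.3  0.3  0.7] w 0.749 gf 0.0
[[ 0.208 -0.939 -0.273  0.443]
 [ 0.978  0.199  0.059  0.353]
 [-0.002 -0.279  0.96   0.384]
 [ 0.     0.     0.     1.   ]] 58.26930981555131 (np.float64(328.358135910368), np.float64(218.6686870522883))
```

View pics/w1.png

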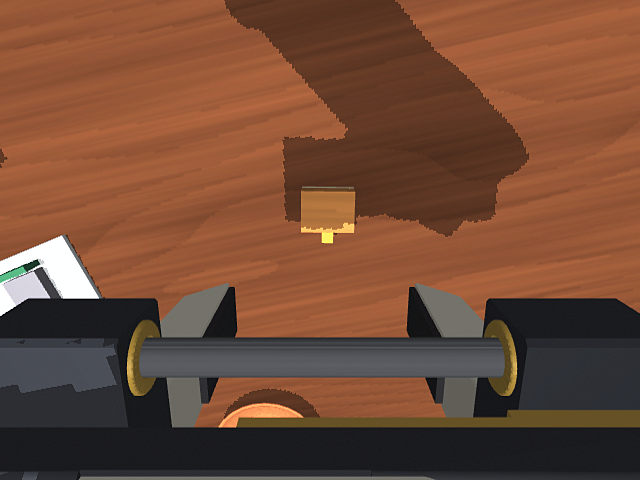

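Wrist view: face-down block's back spans u 301–355, v ~190–233, tab at (328,238); its sides are parallel to the image, so the tool y already matches the block's y.

```bash
python3 - <<'E'
from h import *
im=cv2.imread("pics/w1.png"); c=cams.get_calibration("wrist")
w=cv2.resize(im[180:250,290:365],None,fx=1,fy=1); hsv=cv2.cvtColor(w,cv2.COLOR_BGR2HSV)
tl=[onz(c,u,v,.024) for u,v in((301,190),(355,190),(355,233),(301,233))]
P=np.array(tl);print(P.round(4),P.mean(0).round(4),[np.linalg.norm(P[i]-P[i-1]).round(4) for i in range(4)])
print("tab",onz(c,328,232.5,.017),onz(c,328,243,.014))
for v in range(182,248,2): print(v,im[v,315],im[v,328])
E
```

```text
[[0.4979 0.3249 0.024 ]
 [0.5072 0.3694 0.024 ]
 [0.5442 0.3626 0.024 ]
 [0.5346 0.3167 0.024 ]] [0.521  0.3434 0.024 ] [np.float64(0.0376), np.float64(0.0455), np.float64(0.0376), np.float64(0.0469)]
tab [0.54084816 0.33942575 0.017     ] [0.5512419  0.33734515 0.014     ]
182 [31 47 80] [31 50 82]
184 [32 48 80] [30 49 82]
186 [51 67 90] [52 67 91]
188 [28 58 95] [ 47  74 104]
190 [ 37  68 103] [35 63 96]
192 [ 66 123 189] [ 66 127 192]
194 [ 61 113 171] [ 61 113 173]
196 [ 59 110 168] [ 56 110 168]
198 [ 60 111 169] [ 59 110 170]
200 [ 61 113 174] [ 61 113 172]
202 [ 61 117 178] [ 63 119 181]
204 [ 64 120 183] [ 62 118 182]
206 [ 64 119 181] [ 65 120 183]
208 [ 62 117 178] [ 64 118 181]
210 [ 61 112 170] [ 58 111 170]
212 [ 62 114 174] [ 62 114 173]
214 [ 62 117 177] [ 61 116 178]
216 [ 62 118 179] [ 63 119 179]
218 [ 60 111 171] [ 60 112 173]
220 [ 59 112 171] [ 59 113 171]
222 [ 60 115 174] [ 61 114 173]
224 [ 64 118 180] [ 63 116 179]
226 [ 64 120 183] [ 64 120 181]
228 [ 58 109 169] [ 69 134 212]
230 [108 209 255] [104 196 254]
232 [ 85 160 247] [ 89 197 248]
234 [ 52  81 144] [100 244 254]
236 [ 56  90 157] [101 242 254]
238 [ 58  92 156] [100 242 254]
240 [ 56  90 155] [ 98 243 254]
242 [ 55  89 154] [ 98 253 255]
244 [ 54  84 148] [ 53  76 140]
246 [ 53  87 149] [ 57  88 152]
```

Emit:
step_arm(
  steps=[
    [1,1,-30,0.0218,0.1024,0],
    [1,1,-30,0.0218,0.1024,0],
    [1,1,-30,0.0218,0.1024,0],
    [1,1,-30,0.0218,0.1024,0],
    [0,2,-30,0.0218,0.1024,0],
    [0,0,-30,0,0,0],
    [0,0,-17,0,0,0],
    [0,0,0,0,0,0],
    [0,0,0,0,0,0],
  ],
)

```text
clock: 1.9
position: [0.5173, 0.3482, 0.0305]
ee_rot: [-0.263, -2.606, -0.075]
force: [0.3, 0.7, -0.2]
width: 0.752
gripper_force: 0.0
```

```bash
python3 -c "
from h import *
st()"
```

```text
t 1.9 q [-0.48  0.89 -0.    1.37 -0.34  1.31  1.04] p [0.5173 0.3482 0.0305] x [-0.848  0.172  0.501] y [0.201 0.98  0.003] a [-0.49   0.103 -0.866] F [ 0.3  0.7 -0.2] w 0.752 gf 0.0
```

Emit:
step_arm(
  steps=[
    [2,-2.5,-5,0,0,0],
    [2,-2.5,-8,0,0,0],
    [0,0,-8,0,0,0],
    [0,0,0,0,0,0],
    [0,0,0,0,0,0],
  ],
)

```text
clock: 2.32
position: [0.5226, 0.3414, 0.0089]
ee_rot: [-0.267, -2.606, -0.075]
force: [-0.7, -0.5, 0.1]
width: 0.752
gripper_force: 0.0
```

Emit:
step_arm(
  steps=[
    [0,0,0,0,0,0],
    [0,0,0,0,0,0],
    [0,0,0,0,0,0],
    [0,0,0,0,0,0],
    [0,0,0,0,0,0],
    [0,0,0,0,0,0],
  ],
  gripper=0.3,
  force=20,
)

```text
clock: 2.82
position: [0.5229, 0.3416, 0.009]
ee_rot: [-0.267, -2.607, -0.076]
force: [-0.6, 1.0, 1.8]
width: 0.5
gripper_force: 20.0
```

Emit:
step_arm(
  steps=[
    [0,0,10,0,0,0],
    [0,0,25,0,0,0],
    [0,-9,30,-0.0243,-0.1184,0],
    [0,-9,20,-0.0243,-0.1184,0],
    [0,-9,0,-0.0243,-0.1184,0],
    [0,-9,0,-0.0243,-0.1184,0],
    [0,-9,0,-0.0243,-0.1184,0],
    [0,-9,0,-0.0243,-0.1184,0],
    [0,-9,0,-0.0243,-0.1184,0],
    [0,-9,0,-0.0243,-0.1184,0],
    [0,-9,0,-0.0243,-0.1184,0],
    [0,-9,0,-0.0243,-0.1184,0],
    [0,-9,0,-0.0243,-0.1184,0],
    [0,-9,0,-0.0243,-0.1184,0],
    [0,-9,0,-0.0243,-0.1184,0],
    [0,0,0,0,0,0.1],
    [0,0,0,0,0,0.1],
    [0,0,0,0,0,0.1],
    [0,0,0,0,0,0.08],
    [0,0,0,0,0,0],
  ],
)

```text
clock: 4.48
position: [0.539, 0.2368, 0.0936]
ee_rot: [0.102, 2.482, -0.086]
force: [0.1, -0.1, -0.9]
width: 0.499
gripper_force: 20.0
```

```bash
python3 -c "
from h import *
st()"
```

```text
t 4.48 q [-1.38  0.54  0.74  2.33  1.69  0.17 -0.96] p [0.539  0.2368 0.0936] x [-0.789  0.052 -0.612] y [ 0.094  0.995 -0.037] a [ 0.607 -0.087 -0.79 ] F [ 0.1 -0.1 -0.9] w 0.499 gf 20.0
```

```bash
cat >> h.py <<'E'
def tgt(yaw,out):  # desired R: tilt 'out' deg outward (neg = back) in plane of yaw deg; y at yaw+90
    y,o=np.radians([yaw,out]); t=np.array([np.cos(y),np.sin(y),0]); a=np.sin(o)*t-np.cos(o)*np.array([0,0,1]); Y=np.array([-np.sin(y),np.cos(y),0])
    return np.c_[np.cross(Y,a),Y,a]
def need(yaw,out,flip=0):
    o=observe(); T=tgt(yaw,out)
    if flip: T[:,:2]*=-1
    r=(Ro.from_matrix(T)*Ro.from_rotvec(o["ee_rot"]).inv()).as_rotvec(); print("turn",r.round(3),np.linalg.norm(r).round(3)); return r
E
python3 -c "
from h import *
need(10,60);need(0,60)"
```

```text
turn [ 0.052 -0.388  0.273] 0.477
turn [ 0.018 -0.39   0.101] 0.403
```

Emit:
step_arm(
  steps=[
    [0,0,0,0.005,-0.039,0.027],
    [0,0,0,0.005,-0.039,0.027],
    [0,0,0,0.005,-0.039,0.027],
    [0,0,0,0.005,-0.039,0.027],
    [0,0,0,0.005,-0.039,0.027],
    [0,0,0,0.005,-0.039,0.027],
    [0,0,0,0.005,-0.039,0.027],
    [0,0,0,0.005,-0.039,0.027],
    [0,0,0,0.005,-0.039,0.027],
    [0,0,0,0.005,-0.039,0.027],
    [0,0,0,0,0,0],
    [0,0,0,0,0,0],
  ],
)

```text
clock: 5.48
position: [0.538, 0.2349, 0.0822]
ee_rot: [-0.154, 2.154, 0.064]
force: [0.9, -0.7, -0.5]
width: 0.495
gripper_force: 20.0
```

```bash
python3 -c "
from h import *
st();need(10,60)"
```

```text
t 5.48 q [-0.73  0.66 -0.2   2.57  2.36  1.12 -1.52] p [0.538  0.2349 0.0822] x [-0.548 -0.086 -0.832] y [-0.135  0.991 -0.013] a [ 0.825  0.105 -0.555] F [ 0.9 -0.7 -0.5] w 0.495 gf 20.0
turn [ 0.023 -0.062  0.039] 0.077
```

Emit:
step_arm(
  steps=[
    [10,0,0,0.006,-0.016,0.01],
    [10,0,0,0.006,-0.016,0.01],
    [10,0,0,0.006,-0.016,0.01],
    [10,0,0,0.006,-0.016,0.01],
    [0,0,-12,0,0,0],
    [0,0,-15,0,0,0],
    [0,0,-15,0,0,0],
    [0,0,0,0,0,0],
    [0,0,0,0,0,0],
  ],
)

```text
clock: 6.23
position: [0.5776, 0.2379, 0.041]
ee_rot: [-0.193, 2.083, 0.107]
force: [-0.1, -0.3, -0.6]
width: 0.504
gripper_force: 20.0
```

```bash
python3 -c "
from h import *
st();need(10,60)"
```

```text
t 6.23 q [-0.65  0.85 -0.16  2.53  2.57  1.31 -1.59] p [0.5776 0.2379 0.041 ] x [-0.487 -0.093 -0.868] y [-0.182  0.983 -0.003] a [ 0.854  0.156 -0.496] F [-0.1 -0.3 -0.6] w 0.504 gf 20.0
turn [ 0.003  0.005 -0.008] 0.01
```

Emit:
step_arm(
  steps=[
    [0,0,-10,0,0,0],
    [0,0,-10,0,0,0],
    [0,0,-2,0,0,0],
    [0,0,-1,0,0,0],
    [0,0,0,0,0,0],
    [0,0,0,0,0,0],
  ],
)

```text
clock: 6.73
position: [0.5775, 0.238, 0.0189]
ee_rot: [-0.19, 2.082, 0.112]
force: [-0.1, 0.8, 0.1]
width: 0.499
gripper_force: 20.0
```

```bash
python3 -c "
from h import *
st();snap('side','s1')
im=cv2.imread('pics/s1.png'); c=cams.get_calibration('side'); u,v=map(int,proj(c,[.57,.23,.02])); print(u,v)
cv2.imwrite('pics/s1z.png',cv2.resize(im[v-40:v+40,u-50:u+50],None,fx=5,fy=5))"
```

```text
t 6.73 q [-0.64  0.92 -0.17  2.52  2.58  1.37 -1.62] p [0.5775 0.238  0.0189] x [-0.487 -0.089 -0.869] y [-0.182  0.983  0.001] a [ 0.854  0.158 -0.495] F [-0.1  0.8  0.1] w 0.499 gf 20.0
257 185
```

View pics/s1z.png

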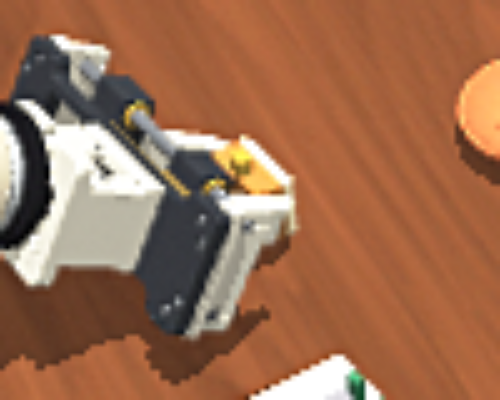

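The side view shows the block in the fingers, tab up with the cream facing outward, just above the bench. Lowering to contact and releasing.

Emit:
step_arm(
  steps=[
    [0,0,-1,0,0,0],
    [0,0,-1,0,0,0],
    [0,0,-0.5,0,0,0],
    [0,0,0,0,0,0],
  ],
)

```text
clock: 7.12
position: [0.5781, 0.2382, 0.0174]
ee_rot: [-0.189, 2.079, 0.113]
force: [-3.6, -0.5, 11.5]
width: 0.498
gripper_force: 20.0
```

Emit:
step_arm(
  steps=[
    [0,0,-0.5,0,0,0],
    [0,0,-0.5,0,0,0],
    [0,0,0,0,0,0],
  ],
)

```text
clock: 7.37
position: [0.5783, 0.2382, 0.0172]
ee_rot: [-0.189, 2.078, 0.113]
force: [-6.4, -0.2, 16.9]
width: 0.499
gripper_force: 20.0
```

Emit:
step_arm(
  steps=[
    [0,0,1,0,0,0],
    [0,0,0,0,0,0],
    [0,0,0,0,0,0],
    [0,0,0,0,0,0],
    [-10,-2,5,0,0,0],
    [-20,-3.5,12,0,0,0],
    [-20,-3.5,20,0,0,0],
    [0,0,30,0,0,0],
    [0,0,35,-0.02,0.11,0],
    [5,0,35,-0.02,0.11,0],
    [10,0,20,-0.02,0.11,0],
    [10,0,0,-0.02,0.11,0],
    [10,0,0,-0.02,0.11,0],
    [10,0,0,-0.02,0.11,0],
    [0,0,0,-0.02,0.11,0],
    [0,0,0,-0.02,0.11,0],
    [0,0,0,-0.02,0.11,0],
    [0,0,0,0,0,0],
  ],
  gripper=0.75,
)

```text
clock: 8.87
position: [0.5774, 0.2077, 0.0733]
ee_rot: [-0.27, 2.665, -0.068]
force: [0.1, -0.8, 0.6]
width: 0.748
gripper_force: 0.0
```

```bash
python3 -c "
from h import *
st();need(10,-45);need(10,-45,1)"
```

```text
t 8.87 q [-0.26  0.49 -0.42  2.14  1.28  0.47  0.02] p [0.5774 0.2077 0.0733] x [-0.876 -0.201 -0.439] y [-0.178  0.98  -0.093] a [ 0.448 -0.003 -0.894] F [ 0.1 -0.8  0.6] w 0.748 gf 0.0
turn [-0.14   1.235 -0.062] 1.245
turn [-0.479 -0.231 -3.086] 3.132
```

Emit:
step_arm(
  steps=[
    [0,0,30,0,0,0],
    [0,0,30,0,0,0],
    [0,0,30,0,0,0],
    [0,0,0,-0.011,0.1,-0.005],
    [0,0,0,-0.011,0.1,-0.005],
    [0,0,0,-0.011,0.1,-0.005],
    [0,0,0,-0.011,0.1,-0.005],
    [0,0,0,-0.011,0.1,-0.005],
    [0,0,0,-0.011,0.1,-0.005],
    [0,0,0,-0.011,0.1,-0.005],
    [0,0,0,-0.011,0.1,-0.005],
    [0,0,0,-0.011,0.1,-0.005],
    [0,0,0,-0.011,0.1,-0.005],
    [0,0,0,-0.011,0.1,-0.005],
    [0,0,0,-0.011,0.1,-0.005],
    [0,0,0,0,0,0],
  ],
)

```text
clock: 10.2
position: [0.5768, 0.2046, 0.1558]
ee_rot: [0.2, -2.383, 0.098]
force: [0.5, -0.1, -2.4]
width: 0.745
gripper_force: 0.0
```

```bash
python3 - <<'E'
from h import *
st();need(10,-45)
c,im=snap("top","t2"); hsv=cv2.cvtColor(im,cv2.COLOR_BGR2HSV)
u,v=map(int,proj(c,[.575,.2375,.036])); print(u,v)
w,_=snap("wrist","w2"); print(proj(w,[.575,.2375,.036]))
wi=cv2.imread("pics/w2.png")
cv2.imwrite("pics/z2.png",np.hstack([cv2.resize(im[v-25:v+25,u-25:u+25],(320,320),interpolation=cv2.INTER_CUBIC),cv2.resize(wi,(426,320))]))
E
```

```text
t 10.2 q [-0.13  1.05 -0.61  0.93  0.22  1.98  1.09] p [0.5768 0.2046 0.1558] x [-0.721 -0.116  0.683] y [-0.172  0.985 -0.014] a [-0.672 -0.127 -0.73 ] F [ 0.5 -0.1 -2.4] w 0.745 gf 0.0
turn [0.008 0.035 0.002] 0.036
179 256
(np.float64(372.76020273646776), np.float64(370.610253355871))
```

View pics/z2.png

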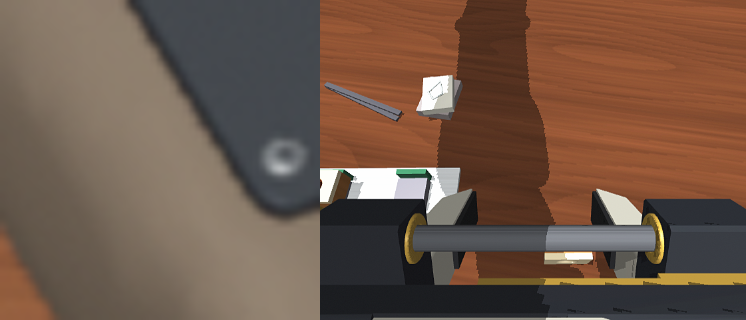

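Wrist view: the standing block shows between the fingers (right of centre, as expected from the TCP offset). Descend onto it.

Emit:
step_arm(
  steps=[
    [-4,16,-10,0,0,0],
    [-4,16,-20,0,0,0],
    [0,0,-20,0,0,0],
    [0,0,-20,0.004,0.018,0.001],
    [0,0,-20,0.004,0.018,0.001],
    [0,0,-20,0,0,0],
    [0,0,0,0,0,0],
    [0,0,0,0,0,0],
  ],
)

```text
clock: 10.97
position: [0.5692, 0.2398, 0.0533]
ee_rot: [0.217, -2.361, 0.07]
force: [-0.5, 0.5, 1.3]
width: 0.748
gripper_force: 0.0
```

```bash
python3 -c "
from h import *
st();need(10,-45)"
```

```text
t 10.97 q [-0.16  1.17 -0.6   0.95  0.23  1.86  1.09] p [0.5692 0.2398 0.0533] x [-0.704 -0.136  0.697] y [-0.177  0.984  0.013] a [-0.688 -0.114 -0.717] F [-0.5  0.5  1.3] w 0.748 gf 0.0
turn [-0.015  0.011 -0.003] 0.019
```

Emit:
step_arm(
  steps=[
    [0,-3,-13,-0.015,0.011,-0.003],
    [0,0,-13,0,0,0],
    [0,0,-13,0,0,0],
    [0,0,-1,0,0,0],
    [0,0,0,0,0,0],
    [0,0,0,0,0,0],
  ],
)

```text
clock: 11.47
position: [0.5698, 0.2368, 0.0131]
ee_rot: [0.206, -2.348, 0.083]
force: [-0.6, -0.1, 0.3]
width: 0.749
gripper_force: 0.0
```

Emit:
step_arm(
  steps=[
    [0,0,0,0,0,0],
    [0,0,0,0,0,0],
    [0,0,0,0,0,0],
    [0,0,0,0,0,0],
    [0,0,0,0,0,0],
  ],
  gripper=0.3,
  force=20,
)

```text
clock: 11.88
position: [0.57, 0.2368, 0.0133]
ee_rot: [0.206, -2.349, 0.083]
force: [0.5, -0.0, 1.2]
width: 0.507
gripper_force: 20.0
```

```bash
python3 -c "
from h import *
st();need(10,-45)"
```

```text
t 11.88 q [-0.17  1.22 -0.59  0.94  0.25  1.83  1.1 ] p [0.57   0.2368 0.0133] x [-0.696 -0.124  0.707] y [-0.173  0.985  0.002] a [-0.696 -0.121 -0.707] F [ 0.5 -0.   1.2] w 0.507 gf 20.0
turn [-0.002 -0.     0.   ] 0.002
```

Emit:
step_arm(
  steps=[
    [0,0,15,0,0,0],
    [-5,0,30,0,0,0],
    [-15,0,30,0,0,0],
    [0,0,0,-0.0835,-0.0145,-0.0848],
    [0,0,0,-0.0835,-0.0145,-0.0848],
    [0,0,0,-0.0835,-0.0145,-0.0848],
    [0,0,0,-0.0835,-0.0145,-0.0848],
    [0,0,0,-0.0835,-0.0145,-0.0848],
    [0,0,0,-0.0835,-0.0145,-0.0848],
    [0,0,0,-0.0835,-0.0145,-0.0848],
    [0,0,0,-0.0835,-0.0145,-0.0848],
    [0,0,0,-0.0835,-0.0145,-0.0848],
    [0,0,0,-0.0835,-0.0145,-0.0848],
    [0,0,0,-0.0835,-0.0145,-0.0848],
    [0,0,0,-0.0835,-0.0145,-0.0848],
    [0,0,0,-0.0835,-0.0145,-0.0848],
    [0,0,0,-0.0835,-0.0145,-0.0848],
    [0,0,0,-0.0835,-0.0145,-0.0848],
    [0,0,0,-0.0835,-0.0145,-0.0848],
  ],
)

```text
clock: 13.47
position: [0.5498, 0.2371, 0.0891]
ee_rot: [-1.99, -1.664, 0.928]
force: [0.3, 0.5, -0.6]
width: 0.494
gripper_force: 20.0
```

Emit:
step_arm(
  steps=[
    [0,0,0,-0.0835,-0.0145,-0.0848],
    [0,0,0,-0.0835,-0.0145,-0.0848],
    [0,0,0,-0.0835,-0.0145,-0.0848],
    [0,0,0,-0.0835,-0.0145,-0.0848],
    [0,0,0,-0.0835,-0.0145,-0.0848],
    [0,0,0,-0.0835,-0.0145,-0.0848],
    [0,0,0,-0.0835,-0.0145,-0.0848],
    [0,0,0,-0.0835,-0.0145,-0.0848],
    [0,0,0,-0.0835,-0.0145,-0.0848],
    [0,0,0,0,0,0],
  ],
)

```text
clock: 14.3
position: [0.5497, 0.2375, 0.0889]
ee_rot: [2.858, 0.453, -1.196]
force: [-0.1, -0.6, -0.2]
width: 0.501
gripper_force: 20.0
```

```bash
python3 -c "
from h import *
st();need(10,-45,1)"
```

```text
t 14.3 q [-0.49  1.04  0.22  1.05 -0.29  1.85 -1.52] p [0.5497 0.2375 0.0889] x [ 0.666  0.26  -0.699] y [ 0.268 -0.958 -0.101] a [-0.696 -0.12  -0.708] F [-0.1 -0.6 -0.2] w 0.501 gf 20.0
turn [-0.1   -0.016 -0.098] 0.141
```

Emit:
step_arm(
  steps=[
    [0,0,0,-0.05,-0.008,-0.049],
    [0,0,0,-0.05,-0.008,-0.049],
    [-2,-30,0,0,0,0],
    [-2,-35,0,0,0,0],
    [-2,-35,0,0,0,0],
    [-2,-35,0,0,0,0],
    [-2,-30,0,0,0,0],
    [-1,-18,-20,0,0,0],
    [0,0,0,0,0,0],
    [0,0,0,0,0,0],
  ],
)

```text
clock: 15.13
position: [0.5383, 0.0529, 0.068]
ee_rot: [2.833, 0.256, -1.178]
force: [0.1, 0.4, 0.1]
width: 0.499
gripper_force: 20.0
```

```bash
python3 - <<'E'
from h import *
st();need(10,-45,1)
w,im=snap("wrist","w3"); s,si=snap("side","s3"); 
u,v=map(int,proj(s,[.54,.055,.04])); print(u,v)
cv2.imwrite("pics/z3.png",np.hstack([cv2.resize(si[v-35:v+35,u-40:u+40],(411,360),interpolation=cv2.INTER_CUBIC),cv2.resize(im[180:,100:500],(389,292),interpolation=cv2.INTER_AREA)[:,:].copy() if 0 else cv2.resize(im[:,:],(389,360))]))
E
```

```text
t 15.13 q [-0.34  0.99  0.3   1.27 -0.17  1.71 -1.41] p [0.5383 0.0529 0.068 ] x [ 0.694  0.129 -0.709] y [ 0.177 -0.984 -0.006] a [-0.698 -0.121 -0.706] F [0.1 0.4 0.1] w 0.499 gf 20.0
turn [-0.006 -0.003 -0.003] 0.007
271 223
```

View pics/z3.png

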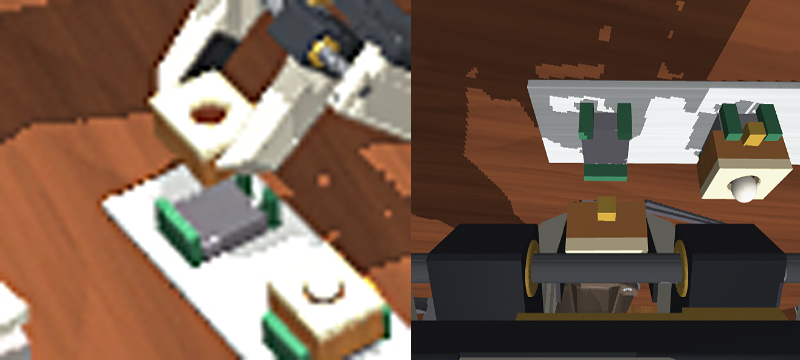

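Side view: held block hollow-up, its hollow at about (271.5,210), above the free pedestal; wrist view shows its tab pointing to the gap side like the example's. Checking the hollow position numerically against the example's.

```bash
python3 - <<'E'
from h import *
s=cams.get_calibration("side"); im=cv2.imread("pics/s3.png"); hsv=cv2.cvtColor(im,cv2.COLOR_BGR2HSV)
w=im[200:222,258:288]
m=((w[...,0]<110)).astype(np.uint8); n,_,stt,ce=cv2.connectedComponentsWithStats(m)
for i in range(1,n): print(stt[i],ce[i]+[258,200])
print("exp held hollow", proj(s,[.5383+.0048,.0529+.0008,.068+.0049+.012]))
print("exp loaded", proj(s,[.5598,-.0381,.042]))
print(onz(s,271.5,210,.0849),onz(s,294.2,244.4,.042))
E
```

```text
[  0   0  22  22 156] [262.87179487 214.02564103]
[ 8  0 21  9 85] [277.55294118 202.31764706]
[10  8  7  4 22] [271.         209.63636364]
[23 18  7  4 13] [285.07692308 220.23076923]
exp held hollow (np.float64(271.3698463505075), np.float64(210.0557338031821))
exp loaded (np.float64(293.5248122511216), np.float64(244.10268972016638))
[0.54346518 0.05374437 0.0849    ] [ 0.56085495 -0.03973612  0.042     ]
```

Emit:
step_arm(
  steps=[
    [0,1.5,-12,-0.006,-0.003,-0.003],
    [0,0,-12,0,0,0],
    [0,0,-8,0,0,0],
    [0,0,-4,0,0,0],
    [0,0,-3,0,0,0],
    [0,0,0,0,0,0],
  ],
)

```text
clock: 15.73
position: [0.5384, 0.0552, 0.0281]
ee_rot: [2.829, 0.246, -1.172]
force: [-0.4, -0.5, -1.3]
width: 0.504
gripper_force: 20.0
```

Emit:
step_arm(
  steps=[
    [0,0,-1.5,0,0,0],
    [0,0,-1,0,0,0],
    [0,0,0,0,0,0],
  ],
)

```text
clock: 15.98
position: [0.539, 0.0551, 0.0265]
ee_rot: [2.83, 0.246, -1.169]
force: [-0.7, 0.4, -1.2]
width: 0.5
gripper_force: 20.0
```

Emit:
step_arm(
  steps=[
    [0,0,-0.7,0,0,0],
    [0,0,-0.7,0,0,0],
    [0,0,0,0,0,0],
  ],
)

```text
clock: 16.23
position: [0.539, 0.0552, 0.0252]
ee_rot: [2.83, 0.246, -1.169]
force: [0.1, -0.4, -0.5]
width: 0.501
gripper_force: 20.0
```

```bash
python3 -c "
from h import *
st();need(10,-45,1)"
```

```text
t 16.23 q [-0.34  1.04  0.29  1.27 -0.19  1.65 -1.42] p [0.539  0.0552 0.0252] x [ 0.698  0.121 -0.706] y [ 0.174 -0.985  0.003] a [-0.695 -0.125 -0.708] F [ 0.1 -0.4 -0.5] w 0.501 gf 20.0
turn [0.003 0.002 0.   ] 0.004
```

Emit:
step_arm(
  steps=[
    [0,0,-0.7,0,0,0],
    [0,0,-0.5,0,0,0],
    [0,0,0,0,0,0],
  ],
)

```text
clock: 16.48
position: [0.539, 0.0552, 0.0251]
ee_rot: [2.83, 0.245, -1.17]
force: [0.2, 1.0, 8.1]
width: 0.498
gripper_force: 20.0
```

Emit:
step_arm(
  steps=[
    [0,0,0,0,0,0],
    [0,0,0,0,0,0],
    [0,0,0,0,0,0],
    [0,0,0,0,0,0],
    [10,2,10,0,0,0],
    [15,2.5,18,0,0,0],
    [0,0,30,0,0,0],
    [0,0,30,0,0,0],
    [0,0,0,0,0,0],
  ],
  gripper=0.7,
)

```text
clock: 17.23
position: [0.5663, 0.0595, 0.1169]
ee_rot: [2.834, 0.246, -1.159]
force: [1.5, -0.5, 0.4]
width: 0.7
gripper_force: 0.0
```

```bash
python3 - <<'E'
from h import *
st();need(-20,-45);need(-20,-45,1)
s,si=snap("side","s4")
cv2.imwrite("pics/z4.png",cv2.resize(si[205:285,240:345],None,fx=6,fy=6,interpolation=cv2.INTER_CUBIC))
E
```

```text
t 17.23 q [-0.34  0.97  0.31  1.15 -0.17  1.83 -1.42] p [0.5663 0.0595 0.1169] x [ 0.703  0.121 -0.701] y [ 0.174 -0.985  0.004] a [-0.69  -0.125 -0.713] F [ 1.5 -0.5  0.4] w 0.7 gf 0.0
turn [ 1.98  -0.169  1.936] 2.775
turn [ 0.005  0.008 -0.524] 0.524
```

View pics/z4.png

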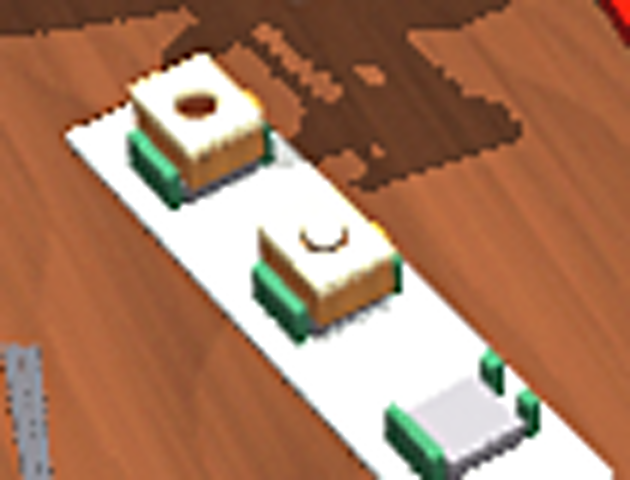

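Side view: the block sits between the rails with hollow up and tab in its gap, matching the example. Now the edge block; refining its position from the first side picture as a second measurement.

```bash
python3 - <<'E'
from h import *
s=cams.get_calibration("side")
P=np.array([onz(s,u,v,.036)[:2] for u,v in((331.8,308.5),(342.6,307.5),(344.8,331.2),(333.9,331.4))]); print(P.round(4),P.mean(0))
for i in range(4): d=P[i]-P[i-1]; print(np.linalg.norm(d).round(4),np.degrees(np.arctan2(d[1],d[0])).round(1))
E
```

```text
[[ 0.5567 -0.2497]
 [ 0.5793 -0.2577]
 [ 0.5541 -0.3161]
 [ 0.5331 -0.3064]] [ 0.55579069 -0.28249897]
0.0614 67.4
0.024 -19.5
0.0636 -113.3
0.0232 155.2
```

Emit:
step_arm(
  steps=[
    [0,-20,10,0,0,0],
    [0,-35,10,0,0,-0.04],
    [0,-38,0,0,0,-0.05],
    [0,-38,0,0,0,-0.06],
    [0,-38,0,0,0,-0.06],
    [0,-38,0,0,0,-0.06],
    [0,-38,0,0,0,-0.06],
    [0,-35,0,0,0,-0.06],
    [0,-30,0,0,0,-0.06],
    [0,-25,0,0,0,-0.07],
    [0,0,0,0,0,0],
    [0,0,0,0,0,0],
  ],
  gripper=0.75,
)

```text
clock: 18.28
position: [0.5614, -0.2793, 0.1304]
ee_rot: [-2.745, 0.491, 1.14]
force: [0.2, 0.6, -0.5]
width: 0.749
gripper_force: 0.0
```

```bash
python3 - <<'E'
from h import *
st();need(-20,-45,1); w,im=snap("wrist","w5"); print(proj(w,[.559,-.276,.036]),proj(w,[.559,-.276,0]))
cv2.imwrite("pics/w5z.png",im)
E
```

```text
t 18.28 q [ 0.21  1.09  0.43  0.9  -0.23  1.99 -1.35] p [ 0.5614 -0.2793  0.1304] x [ 0.662 -0.247 -0.708] y [-0.345 -0.939  0.005] a [-0.666  0.24  -0.706] F [ 0.2  0.6 -0.5] w 0.749 gf 0.0
turn [ 0.005 -0.003  0.003] 0.006
(np.float64(314.5700888167223), np.float64(134.68029606648884)) (np.float64(314.7169104440215), np.float64(85.11580865801676))
```

View pics/w5z.png

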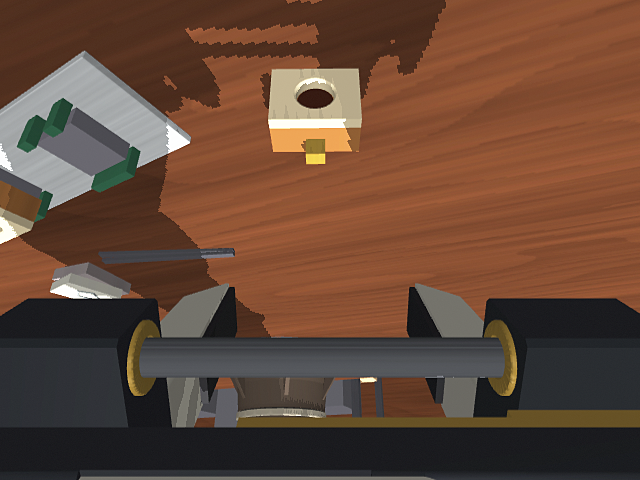

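Wrist view: block squarely aligned; its top face spans (269,119)–(362,119) to (272,152)–(360,152), tab at (316,157), hollow visible at (315,94).

```bash
python3 - <<'E'
from h import *
s=cams.get_calibration("wrist")
P=np.array([onz(s,u,v,.036)[:2] for u,v in((269.5,119.5),(361.5,119.5),(360,152.5),(272,152.5))]); print(P.round(4),P.mean(0))
for i in range(4): d=P[i]-P[i-1]; print(np.linalg.norm(d).round(4),np.degrees(np.arctan2(d[1],d[0])).round(1))
o,d=ray(s,315,82); 
E
```

```text
[[ 0.5778 -0.2563]
 [ 0.5622 -0.2987]
 [ 0.5386 -0.2914]
 [ 0.555  -0.2467]] [ 0.55839162 -0.27330211]
0.0247 -22.8
0.0452 -110.1
0.0247 162.9
0.0476 69.9
```

Emit:
step_arm(
  steps=[
    [-4,3,-15,0.005,-0.003,0.003],
    [-3,3.5,-20,0,0,0],
    [0,0,-25,0,0,0],
    [0,0,-25,0,0,0],
    [0,0,-15,0,0,0],
    [0,0,0,0,0,0],
    [0,0,0,0,0,0],
  ],
)

```text
clock: 18.92
position: [0.5567, -0.2678, 0.0316]
ee_rot: [-2.746, 0.471, 1.136]
force: [0.8, 0.3, -0.4]
width: 0.749
gripper_force: 0.0
```

```bash
python3 -c "
from h import *
st();need(-20,-45,1)"
```

```text
t 18.92 q [ 0.2   1.16  0.41  0.98 -0.25  1.84 -1.35] p [ 0.5567 -0.2678  0.0316] x [ 0.667 -0.235 -0.707] y [-0.334 -0.942 -0.003] a [-0.665  0.238 -0.707] F [ 0.8  0.3 -0.4] w 0.749 gf 0.0
turn [-0.003  0.001 -0.008] 0.009
```

Emit:
step_arm(
  steps=[
    [-2.5,-5,-6,-0.003,0.001,-0.008],
    [0,0,-9,0,0,0],
    [0,0,-3,0,0,0],
    [0,0,0,0,0,0],
    [0,0,0,0,0,0],
  ],
)

```text
clock: 19.33
position: [0.5543, -0.2738, 0.0139]
ee_rot: [-2.745, 0.486, 1.133]
force: [-0.3, 0.1, 0.3]
width: 0.751
gripper_force: 0.0
```

Emit:
step_arm(
  steps=[
    [0,0,0,0,0,0],
    [0,0,0,0,0,0],
    [0,0,0,0,0,0],
    [0,0,0,0,0,0],
    [0,0,0,0,0,0],
    [0,0,0,0,0,0],
  ],
  gripper=0.3,
  force=20,
)

```text
clock: 19.83
position: [0.5545, -0.2738, 0.0141]
ee_rot: [-2.745, 0.486, 1.133]
force: [0.7, -0.3, 1.3]
width: 0.498
gripper_force: 20.0
```

```bash
python3 -c "
from h import *
st();need(-20,-45,1)"
```

```text
t 19.83 q [ 0.21  1.18  0.41  0.98 -0.26  1.81 -1.35] p [ 0.5545 -0.2738  0.0141] x [ 0.666 -0.244 -0.705] y [-0.343 -0.939  0.001] a [-0.663  0.242 -0.709] F [ 0.7 -0.3  1.3] w 0.498 gf 20.0
turn [0.002 0.002 0.001] 0.003
```

Emit:
step_arm(
  steps=[
    [0,0,15,0,0,0],
    [-5,0,30,0,0,0],
    [-15,0,30,0,0,0],
    [0,0,0,0.0802,-0.0293,0.0858],
    [0,0,0,0.0802,-0.0293,0.0858],
    [0,0,0,0.0802,-0.0293,0.0858],
    [0,0,0,0.0802,-0.0293,0.0858],
    [0,0,0,0.0802,-0.0293,0.0858],
    [0,0,0,0.0802,-0.0293,0.0858],
    [0,0,0,0.0802,-0.0293,0.0858],
    [0,0,0,0.0802,-0.0293,0.0858],
    [0,0,0,0.0802,-0.0293,0.0858],
    [0,0,0,0.0802,-0.0293,0.0858],
    [0,0,0,0.0802,-0.0293,0.0858],
    [0,0,0,0.0802,-0.0293,0.0858],
    [0,0,0,0.0802,-0.0293,0.0858],
    [0,0,0,0.0802,-0.0293,0.0858],
    [0,0,0,0.0802,-0.0293,0.0858],
  ],
)

```text
clock: 21.33
position: [0.5343, -0.2743, 0.0899]
ee_rot: [-1.788, -1.616, 0.464]
force: [-0.2, 0.3, -0.5]
width: 0.5
gripper_force: 20.0
```

Emit:
step_arm(
  steps=[
    [0,0,0,0.0802,-0.0293,0.0858],
    [0,0,0,0.0802,-0.0293,0.0858],
    [0,0,0,0.0802,-0.0293,0.0858],
    [0,0,0,0.0802,-0.0293,0.0858],
    [0,0,0,0.0802,-0.0293,0.0858],
    [0,0,0,0.0802,-0.0293,0.0858],
    [0,0,0,0.0802,-0.0293,0.0858],
    [0,0,0,0.0802,-0.0293,0.0858],
    [0,0,0,0.0802,-0.0293,0.0858],
    [0,0,0,0.0802,-0.0293,0.0858],
    [0,0,0,0.0802,-0.0293,0.0858],
    [0,0,0,0,0,0],
  ],
)

```text
clock: 22.33
position: [0.5341, -0.2746, 0.0896]
ee_rot: [-0.401, -2.332, -0.175]
force: [0.2, -0.5, 0.5]
width: 0.495
gripper_force: 20.0
```

```bash
python3 -c "
from h import *
st();need(10,-45)"
```

```text
t 22.33 q [ 0.56  1.08 -0.46  0.99  0.29  1.92  1.38] p [ 0.5341 -0.2746  0.0896] x [-0.669  0.234  0.705] y [0.337 0.942 0.007] a [-0.662  0.242 -0.709] F [ 0.2 -0.5  0.5] w 0.495 gf 20.0
turn [-0.006  0.003  0.518] 0.518
```

Emit:
step_arm(
  steps=[
    [6,20,0,-0.001,0,0.0863],
    [6,24,0,-0.001,0,0.0863],
    [6,26,0,-0.001,0.001,0.0863],
    [6,26,0,-0.001,0.001,0.0863],
    [7,26,0,-0.001,0.001,0.0863],
    [7,20,-21,-0.001,0,0.0863],
    [0,0,0,0,0,0],
    [0,0,0,0,0,0],
  ],
)

```text
clock: 23.0
position: [0.5722, -0.1287, 0.0675]
ee_rot: [0.203, -2.348, 0.089]
force: [-0.4, -0.5, 0.7]
width: 0.5
gripper_force: 20.0
```

```bash
python3 - <<'E'
from h import *
o=st();need(10,-45)
s,im=snap("side","s6"); p=o["position"]; R=Ro.from_rotvec(o["ee_rot"]).as_matrix()
h=p-.006*R[:,2]+[0,0,.012]; u,v=proj(s,h); print("exp hollow",u,v)
u,v=int(u),int(v); w=im[v-9:v+9,u-10:u+10]; m=(w[...,0]<110).astype(np.uint8); n,_,stt,ce=cv2.connectedComponentsWithStats(m)
for i in range(1,n): print(stt[i].tolist(),ce[i]+[u-10,v-9], onz(s,*(ce[i]+[u-10,v-9]),h[2]).round(4), h.round(4))
E
```

```text
t 23.0 q [ 0.27  1.08 -0.53  1.1   0.46  1.87  1.48] p [ 0.5722 -0.1287  0.0675] x [-0.696 -0.119  0.708] y [-0.173  0.985 -0.004] a [-0.697 -0.125 -0.706] F [-0.4 -0.5  0.7] w 0.5 gf 20.0
turn [ 0.004 -0.001  0.001] 0.004
exp hollow 315.6360079867577 254.45672264775416
[4, 0, 7, 4, 13] [311.53846154 246.        ] [ 0.5795 -0.0997  0.0838] [ 0.5764 -0.128   0.0838]
[12, 0, 8, 8, 36] [321.66666667 247.33333333] [ 0.5986 -0.1139  0.0838] [ 0.5764 -0.128   0.0838]
[7, 8, 8, 5, 30] [315.36666667 254.8       ] [ 0.5754 -0.1286  0.0838] [ 0.5764 -0.128   0.0838]
[0, 10, 8, 8, 30] [307.66666667 259.33333333] [ 0.5537 -0.1336  0.0838] [ 0.5764 -0.128   0.0838]
```

Emit:
step_arm(
  steps=[
    [0.5,-3.8,-10,0.004,-0.001,0.001],
    [0,0,-12,0,0,0],
    [0,0,-9,0,0,0],
    [0,0,-5,0,0,0],
    [0,0,-3,0,0,0],
    [0,0,0,0,0,0],
  ],
)

```text
clock: 23.55
position: [0.5718, -0.1371, 0.0288]
ee_rot: [0.2, -2.348, 0.083]
force: [-1.9, -1.4, 4.5]
width: 0.498
gripper_force: 20.0
```

Emit:
step_arm(
  steps=[
    [0,0,-1,0,0,0],
    [0,0,-0.8,0,0,0],
    [0,0,-0.5,0,0,0],
    [0,0,0,0,0,0],
  ],
)

```text
clock: 23.88
position: [0.5727, -0.1356, 0.026]
ee_rot: [0.203, -2.35, 0.081]
force: [-0.0, 0.7, -0.6]
width: 0.498
gripper_force: 20.0
```

Emit:
step_arm(
  steps=[
    [-0.3,1.5,0,0,0,0],
    [-0.2,1.5,0,0,0,0],
    [0,0,0,0,0,0],
    [0,0,0,0,0,0],
  ],
)

```text
clock: 24.22
position: [0.5723, -0.1325, 0.0265]
ee_rot: [0.203, -2.35, 0.082]
force: [0.8, -0.5, -1.1]
width: 0.495
gripper_force: 20.0
```

Emit:
step_arm(
  steps=[
    [0,0,-0.6,0,0,0],
    [0,0,-0.5,0,0,0],
    [0,0,0,0,0,0],
  ],
)

```text
clock: 24.47
position: [0.5725, -0.1326, 0.0259]
ee_rot: [0.203, -2.351, 0.082]
force: [0.7, 0.4, 3.4]
width: 0.5
gripper_force: 20.0
```

Contact at the expected height. Release, retreat, look.

Emit:
step_arm(
  steps=[
    [0,0,-0.3,0,0,0],
    [0,0,0,0,0,0],
    [0,0,0,0,0,0],
    [0,0,0,0,0,0],
    [10,2,10,0,0,0],
    [15,2.5,18,0,0,0],
    [0,0,30,0,0,0],
    [0,0,30,0,0,0],
    [-10,0,30,0,0,0],
    [0,0,0,0,0,0],
  ],
  gripper=0.7,
)

```text
clock: 25.3
position: [0.5888, -0.1276, 0.1492]
ee_rot: [0.203, -2.358, 0.082]
force: [0.5, -0.4, 2.2]
width: 0.7
gripper_force: 0.0
```

```bash
python3 - <<'E'
from h import *
st()
s,si=snap("side","s7")
cv2.imwrite("pics/z7.png",cv2.resize(si[180:305,225:425],None,fx=4,fy=4,interpolation=cv2.INTER_CUBIC))
E
```

```text
t 25.3 q [ 0.23  1.01 -0.46  1.01  0.4   1.99  1.56] p [ 0.5888 -0.1276  0.1492] x [-0.703 -0.122  0.701] y [-0.17   0.985  0.   ] a [-0.69  -0.119 -0.713] F [ 0.5 -0.4  2.2] w 0.7 gf 0.0
```

View pics/z7.png

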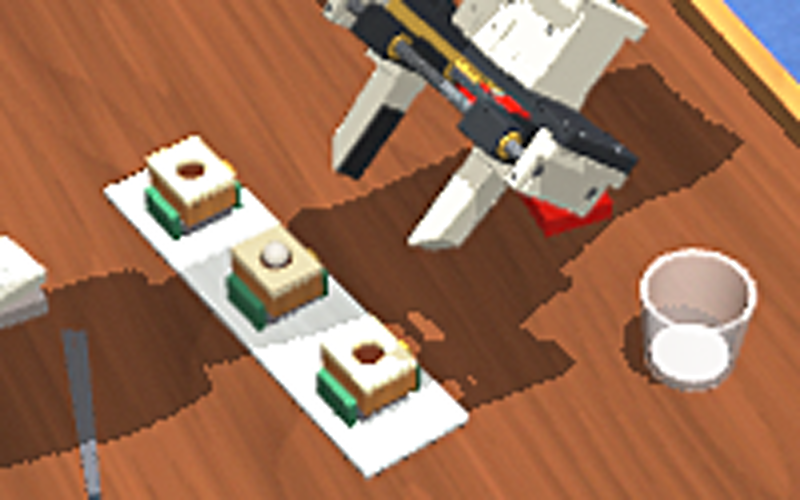

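All three blocks sit alike: hollows at about (272.5,222.5) and (317.5,268), tabs in the gaps, and the example's pearl in place. A final numeric check, then hand in.

```bash
python3 - <<'E'
from h import *
s=cams.get_calibration("side")
a=onz(s,317.5,268,.042)[:2]-[.5763,-.1318]; b=onz(s,272.5,222.5,.042)[:2]-[.5433,.0552]; print(a,b)
if max(np.linalg.norm(a),np.linalg.norm(b))<.004: print(job.sign_off())
E
```

```text
[ 0.00182479 -0.00159908] [ 8.90299953e-05 -1.08020771e-03]
the job is handed in; nothing more can be done
None
```

Both loose blocks are in their nests, hollow side up with tabs in the rail gaps, about 1–2.5 mm from the nest points by the side camera; the job was handed in at about 25 s, and no verdict was returned.

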